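# Close the instrument case

### The job

Close up the steel instrument case: with the fingertips, push the upright retaining flap all the way down over the instruments first, and only then swing the open lid fully shut over it. Only push, gently, without lifting the case or shoving it about, and leave the bottle, the jar and the plaster model beside it undisturbed.

Things in the scene. Friction and masses are not known exactly. Their poses are not given: they have to be found in the camera images.
- case: Loose open-topped steel case, 2 to 3 kg in all, outside 160 (its x) by 240 (y) by 60 mm high, walls 4 mm. Origin: centre of its underside, z up. Lid hinged along its +x long wall, flap along its -x long wall, both axes along y. Its +x side starts turned roughly to the robot's left (yaw 1.05 to 2.25 rad). It slides if pushed sideways with more than about 8 N.
- flap (a joint): Angle of the retaining flap, rad: 0 = flat in the case (stop), pi/2 = upright; starts 1.40 to 1.70, outer stop 1.75. Aluminium plate, 100 mm from hinge to free edge, 210 mm along y, 3 mm thick. Stiff hinge: stays where it is left, takes about 1 to 2 N at the free edge, must be pushed all the way to its stop; then its top face is 51.5 mm above the case's underside, 8.5 below the rim.
- flap_edge (a point): Middle of the flap's free edge (mid-thickness). At flap angle a it lies at x = -74 + 100 cos a, y = 0, z = 50 + 100 sin a (mm) in the case frame.
- flap_hinge (a point): Middle of the flap's hinge axis: x = -74, y = 0, z = 50 mm in the case frame.
- lid (a joint): Angle of the lid, rad: 0 = shut (stop), pi/2 = upright; starts leaning back, 1.6 to 1.9, outer stop 1.95. Steel plate, 164 mm from hinge to free edge, 244 mm along y, 4 mm thick, 0.28 kg. Stiff hinge: stays where it is left, does not fall shut, takes about 1 to 5 N at the free edge. Push on its outer face, the top face when shut (65 mm above the case's underside). The raised flap blocks it.
- lid_edge (a point): Middle of the lid's free edge (mid-thickness). At lid angle a it lies at x = 82 - 164 cos a, y = 0, z = 63 + 164 sin a (mm) in the case frame.
- lid_hinge (a point): Middle of the lid's hinge axis: x = 82, y = 0, z = 63 mm in the case frame.
- bottle: Small loose amber bottle with a black cap, 42 mm diameter, 95 mm high; origin: centre of its underside, z up. Stands 25 to 55 mm from one short end of the case. To be left alone.
- jar: Loose white screw-top jar, 56 mm diameter, 50 mm high; origin: centre of its underside, z up. Stands 25 to 55 mm from a short end of the case. To be left alone.
- model: Loose plaster model of a dental arch, 50 by 56 mm, 34 mm high; origin: centre of its underside, z up. Stands 25 to 55 mm from a short end of the case. To be left alone.

How it is judged:
On the way, in this order (a step that is already met when the one before it is completed fails the run):
1. the flap is folded fully down (within 0.1 rad) while the lid is still open (over 0.6 rad) (value of joint flap below 0.1 rad and value of joint lid above 0.6 rad), for 0.2 s.
2. the lid is shut over it (within 0.06 rad) (value of joint lid below 0.06 rad and value of joint flap below 0.1 rad), for 0.2 s.
At the end, for the whole second after the job is handed in: Flap down within 0.1 rad, lid shut within 0.06 rad, the case standing flat and still within 50 mm of where it was, bottle, jar and model upright and within 30 mm of where they were (all of step 2 and linear speed of case below 0.02 m/s and distance of case from where it was at the start of the episode below 0.05 m and angle between case's own z axis and vertical below 0.05 rad and distance of each of bottle, jar, model from where it was at the start of the episode below 0.03 m and angle between each of bottle, jar, model's own z axis and vertical below 0.2 rad); the robot touches nothing.
It fails at once if the lid is swung down (below 0.6 rad) while the flap still stands up (over 0.3 rad) (value of joint lid below 0.6 rad and value of joint flap above 0.3 rad).
It fails at once if the case is lifted more than 15 mm, tipped more than 0.15 rad or shoved more than 50 mm (height (world z) of case above 0.015 m or angle between case's own z axis and vertical above 0.15 rad or distance of case from where it was at the start of the episode above 0.05 m).
It fails at once if a bystander is lifted, knocked over or moved more than 30 mm (not (distance of bottle from where it was at the start of the episode below 0.03 m) or not (distance of jar from where it was at the start of the episode below 0.03 m) or not (distance of model from where it was at the start of the episode below 0.03 m) or not (angle between bottle's own z axis and vertical below 0.2 rad) or not (angle between jar's own z axis and vertical below 0.2 rad) or not (angle between model's own z axis and vertical below 0.2 rad)).
It fails at once if the case, its flap or its lid is pushed or pinched by the fingers with more than 60 N (contact force between the fingers and case above 60 N).
It also fails if it takes over 64 s, if anything falls off the work surface, if the arm or the gripper's body presses on something with over 40 N, if the wrist force passes 120 N, or if a joint passes its speed limit or range.

### The arm

A 6-joint arm with a two-finger parallel gripper is mounted at the origin on the work surface. World frame = base frame: x ahead of the robot, y to its left, z up, the work surface at z = 0. Lengths are in m, angles in rad, forces in N, time in s.
With the tool pointing down it reaches from about 0.25 to 0.775 m from the base axis. Payload 4 kg.
Tool frame: the origin (TCP) lies midway between the tips of the shut fingers; the grasp point (between the pads) lies robot.pinch_z behind it (robot.pinch_z is the distance from the TCP to the grasp point, in m); z points along the fingers, y is the direction in which the jaws open and shut (so a half turn about z gives the same grasp; the last joint's range is limited). The gripper opens to 94 mm and grips with 3 to 60 N. Pads are 16 mm wide; open, the fingers measure 119 mm over their backs; the gripper's body (75 mm by 177 mm) begins 78 mm behind the grasp point.
Start: joints at [-1.396, 0.087, 1.371, -0, 1.684, -0.103], TCP at [0.151, -0.529, 0.175] pointing down, gripper open.
Joint ranges: [-3.1, 3.1], [-0.76, 2.03], [0.27, 2.55], [-1.08, 4.22], [0.17, 2.65], [-2.57, 2.57]. Speed limits (rad/s): [2.79, 2.79, 3.14, 3.14, 3.14, 3.14].

### API

Orientations are given as [roll, pitch, yaw] about the fixed x, y, z axes, in that order (R = Rz(yaw) Ry(pitch) Rx(roll)).
In Python, from bench import robot gives the robot as it stands.
- The arm moves only by the tool jog_arm, never from a script. Its argument "steps" is a list that holds one entry, the list of rows, each a list of 7 numbers: the shift along the tool's x, y, z in cm, then the turn, a rotation vector about the tool's x, y, z in degrees, then the gripper's target within -1 to 1 (fully open at 1, half-way at 0, shut at -1). A call has 1 to 12 rows; each row shifts and turns the commanded pose from where the row before left it, along the tool's axes as they then stand; what a row does not reach is not made up. A row lasts 1/8 s, in which the tool goes at most 62.5 mm and 10.7 degrees, less where a joint would pass 70% of its speed; a pose out of reach is approached as far as the arm can. A call with a gripper value outside its range is refused whole. The fingers move at their own pace and stop on an object; the grip force is fixed at half the most. Time passes only in rows, so rows that do not move let the fingers close. It gives the time, the measured TCP pose, the force and the opening at its end, in the units of the state.
- robot.get_obs(): the state, without advancing time (a new reading comes with each control period).
- robot.snapshot(name): name is "side" or "top" or "wrist"; returns the picture (384x512x3 uint8, red, green, blue); there is no depth.
- robot.camera_info(name): a dict with "mtx" (3x3 intrinsics, pixels), "R" (3x3) and "t" (3): a world point X has camera coordinates R X + t; the wrist camera has in their place "hand_eye" (4x4, takes a point from camera to tool coordinates, whose origin is the TCP and whose axes are the flange's). Camera axes: x right, y down, z forward; pixel columns grow to the right and rows downward; lengths in m; the calibration is good to about 2 mm. A picture is of the moment at which its call begins: read the wrist's pose just before it. camera_info takes no time and is no camera call.
- robot.close_job(): hands the job in, once; it reports no verdict.
The state is a dict: "time": time; "joint_positions": joint angles; "qvel": joint speeds; "joint_torque": joint torques, N m; "tool_pos": TCP position; "ee_rot": TCP orientation; "wrist_force": force on the tool from outside, world axes, zero at the start; "wrist_torque": the same for the moment, N m; "width": finger opening in m.
Only numpy, scipy, OpenCV 4.12 (cv2) and the standard library are available. Lean on these libraries where they do the work, as an engineer would, in place of code of your own. Each camera call takes 0.05 s, during which the arm holds its last target. There are 200 camera calls.

## Working session

There is one attempt and no reset: what is moved stays moved. The work goes in short steps, Python scripts to look and compute and a tool call to move; the robot and the scene stay as the last step left them, time stands still between calls to the robot, and variables do not carry over. Pictures are saved under pics/ and viewed, about 8 in all and at most 12, crops included, and the job is handed in when it is done.

Besides the shell and the picture viewer there is one more tool, called after "Request:" by a JSON object that holds its "fn" and its "kwargs". jog_arm: Moves the arm, as the interface text tells. Its arguments: {"type":"object","properties":{"steps":{"type":"array"}},"required":["steps"]}

```bash
mkdir -p pics
python3 - <<'E'
from bench import robot
import cv2,numpy as np
for n in("side","top"):
    im=robot.snapshot(n);cv2.imwrite(f"pics/{n}0.png",im[:,:,::-1])
    c=robot.camera_info(n);print(n,c["mtx"],c["R"],c["t"], -np.array(c["R"]).T@c["t"])
print(robot.get_obs(),robot.pinch_z)
E
```

```text
side [[500.01618878   0.         251.4659711 ]
 [  0.         500.01618878 193.06662471]
 [  0.           0.           1.        ]] [[ 0.98945091 -0.14293751  0.02357456]
 [-0.06801767 -0.60204691 -0.79555837]
 [ 0.12790812  0.78556246 -0.60541814]] [-0.59024387  0.09505638  0.95753151] [ 0.46800679 -0.7793404   0.66924459]
top [[414.12990789   0.         254.48681416]
 [  0.         414.12990789 194.64794772]
 [  0.           0.           1.        ]] [[ 0.01917757 -0.99899761 -0.04044754]
 [-0.98923315 -0.0130885  -0.14576167]
 [ 0.14508616  0.0428074  -0.98849256]] [0.00498987 0.58832663 0.83969308] [ 0.46006867 -0.0232599   0.91598766]
{'time': 0.1, 'joint_positions': array([-1.39607150e+00,  8.79011457e-02,  1.37204428e+00, -3.74709252e-06,
        1.68360811e+00, -1.03093670e-01]), 'qvel': array([ 0.00055544, -0.00135478, -0.00386176,  0.00037855,  0.00110887,
        0.00152213]), 'joint_torque': array([ 2.20165421e-03, -3.41250730e+01, -3.03301871e+01,  7.20534520e-02,
        3.03826563e-02, -8.66288860e-05]), 'tool_pos': array([ 0.15074591, -0.52838036,  0.17344017]), 'ee_rot': array([-3.13964180e+00, -1.98092476e-04,  2.77817881e-01]), 'wrist_force': array([ 0.30299702,  1.87746928, -0.39186523]), 'wrist_torque': array([ 0.0126679 ,  0.0002123 , -0.00850033]), 'width': 0.09382335668673808} 0.0188
```

View pics/top0.png

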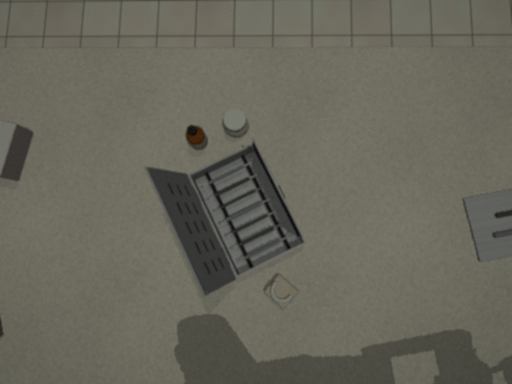

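View pics/side0.png

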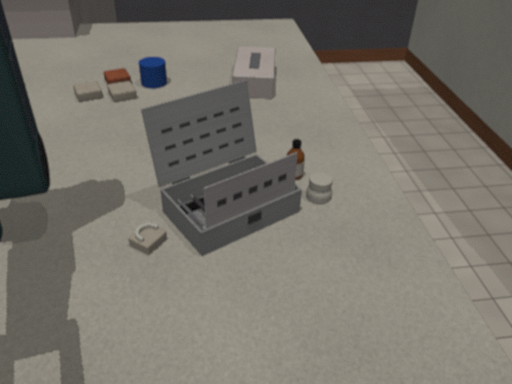

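The top view shows the lid on the left (148,168)-(232,285), the flap edge-on on the right (253,143)-(302,240), bottle (195,136), jar (235,123) and model (281,290). The side view shows the lid, the flap top edge and the front wall clearly. I'll enlarge both.

Run:
```python
import cv2,numpy as np
a=cv2.imread("pics/top0.png")[110:310,140:320]; b=cv2.imread("pics/side0.png")[80:260,120:340]
f=lambda i,s:cv2.resize(cv2.convertScaleAbs(i,alpha=1.7),None,fx=s,fy=s,interpolation=cv2.INTER_CUBIC)
cv2.imwrite("pics/topc.png",f(a,3));cv2.imwrite("pics/sidec.png",f(b,3))
```

```text
(no output)
```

View pics/topc.png

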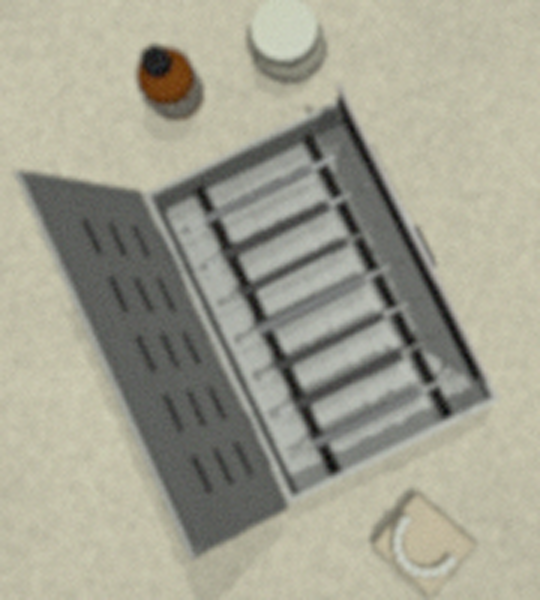

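View pics/sidec.png

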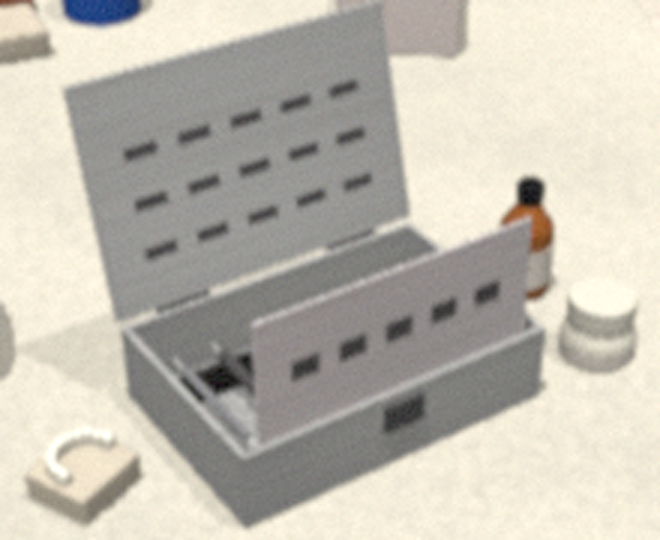

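The top crop gives rim corners (492,398), (290,497) and (152,193), with lid free-edge corners (20,173) and (193,557). In the side crop the rim corners are (247,455), (543,330) and (127,333), the flap edge runs (253,322)-(530,220), and the lid edge runs (66,90)-(382,3).

```bash
cat > h.py <<'E'
import numpy as np,cv2
from bench import robot
def ray(n,p):
    c=robot.camera_info(n);R=np.array(c["R"]);d=R.T@np.linalg.solve(c["mtx"],[p[0],p[1],1.]);return -R.T@np.array(c["t"]),d
def plane(n,p,z):
    o,d=ray(n,p);return o+d*(z-o[2])/d[2]
def tri(p,q):
    o1,d1=ray("top",p);o2,d2=ray("side",q)
    s=np.linalg.lstsq(np.c_[d1,-d2],o2-o1,rcond=None)[0];a,b=o1+d1*s[0],o2+d2*s[1];return (a+b)/2,np.linalg.norm(a-b)
T=lambda u,v:(u/3+140,v/3+110)
S=lambda u,v:(u/3+120,v/3+80)
E
python3 - <<'E'
from h import *
np.set_printoptions(precision=4,suppress=True)
for n,p in(("near-flap",T(492,398)),("near-hinge",T(290,497)),("far-hinge",T(152,193))):print(n,plane("top",p,.06))
for n,p in(("near-flap",S(247,455)),("near-hinge",S(127,333)),("far-flap",S(543,330))):print("side",n,plane("side",p,.06))
for n,p in(("near-flap",S(247,524)),("near-hinge",S(130,392)),("far-flap",S(543,390))):print("side z0",n,plane("side",p,.0))
print("lid far",tri(T(20,173),S(382,3)),"lid near",tri(T(193,557),S(66,90)))
print("flap far",tri(T(340,92),S(530,220)))
A=np.mean([plane("top",T(492,398),.06),plane("side",S(247,455),.06)],0)  # corner -80,+120
B=np.mean([plane("top",T(290,497),.06),plane("side",S(127,333),.06)],0)  # +80,+120
C=plane("top",T(152,193),.06) # 80,-120
D=plane("side",S(543,330),.06) # -80,-120
P=np.array([[-.08,.12],[.08,.12],[.08,-.12],[-.08,-.12]]);Q=np.array([A,B,C,D])[:,:2]
H=(P-P.mean(0)).T@(Q-Q.mean(0));U,_,V=np.linalg.svd(H);R=V.T@U.T
yaw=np.arctan2(R[1,0],R[0,0]);c=Q.mean(0);print("c",c,"yaw",yaw,"res",(P@R.T+c-Q)*1000)
loc=lambda X:np.r_[R.T@(X[:2]-c),X[2]]
for k,X in(("lidfar",tri(T(20,173),S(382,3))[0]),("lidnear",tri(T(193,557),S(66,90))[0])):
    l=loc(X);print(k,l,"ang",np.arctan2(l[2]-.063,.082-l[0]))
# flap edge: intersect side rays w/ local y=±105 plane
for s,p in((1,S(253,322)),(-1,S(530,220))):
    o,d=ray("side",p);o=np.r_[R.T@(o[:2]-c),o[2]];d=np.r_[R.T@d[:2],d[2]]
    X=o+d*(s*.105-o[1])/d[1];print("flap",X,np.arctan2(X[2]-.05,X[0]+.074))
for k,p,h in(("bottle",T(158,60),.095),("jar",T(285,28),.05),("model",T(422,545),.034)):
    X=plane("top",p,h);print(k,X,loc(X))
E
```

```text
near-flap [ 0.4878 -0.0895  0.06  ]
near-hinge [0.4185 0.0469 0.06  ]
far-hinge [0.6274 0.15   0.06  ]
side near-flap [ 0.4912 -0.0936  0.06  ]
side near-hinge [0.4196 0.0381 0.06  ]
side far-flap [0.6985 0.0101 0.06  ]
side z0 near-flap [ 0.4892 -0.0914  0.    ]
side z0 near-hinge [0.4167 0.0494 0.    ]
side z0 far-flap [0.7056 0.0184 0.    ]
lid far (array([0.6093, 0.196 , 0.2168]), np.float64(0.0030902502429038382)) lid near (array([0.3937, 0.0869, 0.2174]), np.float64(0.0023556677107608405))
flap far (array([0.6806, 0.0141, 0.1464]), np.float64(0.005779571211561974))
c [0.5586 0.0278] yaw 2.038966599590762 res [[-1.8261 -6.2272]
 [-3.6253  2.4939]
 [ 2.1731  3.2751]
 [ 3.2783  0.4582]]
lidfar [ 0.1273 -0.1212  0.2168] ang 1.857265110118688
lidnear [0.1272 0.1205 0.2174] ang 1.8554235966145085
flap [-0.0744  0.105   0.1543] 1.574353408623351
flap [-0.0687 -0.105   0.1472] 1.516723067941583
bottle [0.7138 0.1427 0.095 ] [ 0.0325 -0.1904  0.095 ]
jar [0.7524 0.0599 0.05  ] [-0.0588 -0.1874  0.05  ]
model [ 0.3866 -0.0434  0.034 ] [0.0141 0.1857 0.034 ]
```

```bash
cat >> h.py <<'E'
from scipy.spatial.transform import Rotation as Ro
C0=np.array([.5586,.0278]);YAW=2.04
def w(x,z,y=0.):  # case frame mm -> world m
    c,s=np.cos(YAW),np.sin(YAW);x,y=x/1e3,y/1e3
    return np.array([C0[0]+c*x-s*y,C0[1]+s*x+c*y,z/1e3])
def loc(X):
    c,s=np.cos(YAW),np.sin(YAW);d=np.array(X[:2])-C0
    return np.r_[c*d[0]+s*d[1],-s*d[0]+c*d[1],X[2]]*1e3
def state():
    o=robot.get_obs();print(round(o["time"],2),"local",loc(o["tool_pos"]).round(1),"rpy",np.round(o["ee_rot"],3),"F",np.round(o["wrist_force"],1),"w",round(o["width"],3));return o
def go(goal,n,yaw=YAW):
    o=robot.get_obs();R=Ro.from_euler("xyz",o["ee_rot"]);p=np.array(o["tool_pos"]);G=Ro.from_euler("xyz",[np.pi,0,yaw])
    rv=(R.inv()*G).as_rotvec()/n
    for i in range(n):
        d=R.inv().apply((goal-p)/(n-i))*100;print([*d.round(1),*np.degrees(rv).round(1),-1]);
        p=p+R.apply(d.round(1)/100);R=R*Ro.from_rotvec(rv)
E
python3 -c "
from h import *
go(w(-120,180),12)"
```

```text
[np.float64(4.7), np.float64(-2.5), np.float64(-0.0), np.float64(-0.0), np.float64(-0.0), np.float64(-8.4), -1]
[np.float64(5.1), np.float64(-1.8), np.float64(-0.1), np.float64(-0.0), np.float64(-0.0), np.float64(-8.4), -1]
[np.float64(5.3), np.float64(-1.1), np.float64(-0.1), np.float64(-0.0), np.float64(-0.0), np.float64(-8.4), -1]
[np.float64(5.4), np.float64(-0.3), np.float64(-0.0), np.float64(-0.0), np.float64(-0.0), np.float64(-8.4), -1]
[np.float64(5.3), np.float64(0.5), np.float64(-0.1), np.float64(-0.0), np.float64(-0.0), np.float64(-8.4), -1]
[np.float64(5.2), np.float64(1.3), np.float64(-0.0), np.float64(-0.0), np.float64(-0.0), np.float64(-8.4), -1]
[np.float64(5.0), np.float64(2.0), np.float64(-0.1), np.float64(-0.0), np.float64(-0.0), np.float64(-8.4), -1]
[np.float64(4.6), np.float64(2.7), np.float64(-0.0), np.float64(-0.0), np.float64(-0.0), np.float64(-8.4), -1]
[np.float64(4.2), np.float64(3.4), np.float64(-0.1), np.float64(-0.0), np.float64(-0.0), np.float64(-8.4), -1]
[np.float64(3.6), np.float64(4.0), np.float64(-0.0), np.float64(-0.0), np.float64(-0.0), np.float64(-8.4), -1]
[np.float64(3.0), np.float64(4.4), np.float64(-0.1), np.float64(-0.0), np.float64(-0.0), np.float64(-8.4), -1]
[np.float64(2.3), np.float64(4.8), np.float64(-0.0), np.float64(-0.0), np.float64(-0.0), np.float64(-8.4), -1]
```

Request:
{"fn": "jog_arm", "kwargs": {"steps": [[[4.7,-2.5,0,0,0,-8.4,-1],[5.1,-1.8,-0.1,0,0,-8.4,-1],[5.3,-1.1,-0.1,0,0,-8.4,-1],[5.4,-0.3,0,0,0,-8.4,-1],[5.3,0.5,-0.1,0,0,-8.4,-1],[5.2,1.3,0,0,0,-8.4,-1],[5.0,2.0,-0.1,0,0,-8.4,-1],[4.6,2.7,0,0,0,-8.4,-1],[4.2,3.4,-0.1,0,0,-8.4,-1],[3.6,4.0,0,0,0,-8.4,-1],[3.0,4.4,-0.1,0,0,-8.4,-1],[2.3,4.8,0,0,0,-8.4,-1]]]}}

```text
time: 1.6
tool_pos: [0.6142, -0.0796, 0.1799]
ee_rot: [-3.141, -0.0, 2.042]
wrist_force: [0.1, -0.7, -0.4]
width: 0.0002
```

Request:
{"fn": "jog_arm", "kwargs": {"steps": [[[0,0,0,0,0,0,-1],[0,0,0,0,0,0,-1]]]}}

```text
time: 1.85
tool_pos: [0.6128, -0.0812, 0.1797]
ee_rot: [-3.14, -0.0, 2.036]
wrist_force: [-0.3, -0.8, -0.2]
width: 0.0008
```

Run:
```python
from h import *
o=state()
im=robot.snapshot("wrist");cv2.imwrite("pics/wr.png",im[:,:,::-1])
```

```text
1.85 local [-121.7    1.   179.7] rpy [-3.14  -0.     2.036] F [-0.3 -0.8 -0.2] w 0.001
```

View pics/wr.png

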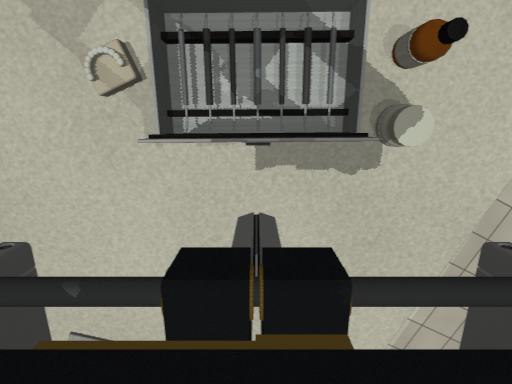

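The wrist view confirms the alignment: the flap edge is horizontal at row 140 and centred near column 258. Next I'll generate the arc for the flap.

```bash
cat >> h.py <<'E'
def arc(A,f,p):
    for a in A:
        q=np.round(f(a)-p,0);p=p+q;print(round(a,2),"to",p,"row",[q[0]/10,0,-q[1]/10])
def flap(a,r=80): return np.array([-74+r*np.cos(a)-1.5*np.sin(a)-8, 50+r*np.sin(a)+1.5*np.cos(a)])
def lid(a,r=148): return np.array([82-r*np.cos(a)+2*np.sin(a)+8, 63+r*np.sin(a)+2*np.cos(a)])
E
python3 - <<'E'
from h import *
arc(np.r_[1.8,np.linspace(1.7,0,22)],flap,np.array([-120,180.]))
E
```

```text
1.8 to [-102.  128.] row [np.float64(1.8), 0, np.float64(5.2)]
1.7 to [-94. 129.] row [np.float64(0.8), 0, np.float64(-0.1)]
1.62 to [-87. 130.] row [np.float64(0.7), 0, np.float64(-0.1)]
1.54 to [-81. 130.] row [np.float64(0.6), 0, np.float64(-0.0)]
1.46 to [-74. 130.] row [np.float64(0.7), 0, np.float64(0.0)]
1.38 to [-68. 129.] row [np.float64(0.6), 0, np.float64(0.1)]
1.3 to [-62. 127.] row [np.float64(0.6), 0, np.float64(0.2)]
1.21 to [-55. 125.] row [np.float64(0.7), 0, np.float64(0.2)]
1.13 to [-49. 123.] row [np.float64(0.6), 0, np.float64(0.2)]
1.05 to [-44. 120.] row [np.float64(0.5), 0, np.float64(0.3)]
0.97 to [-38. 117.] row [np.float64(0.6), 0, np.float64(0.3)]
0.89 to [-33. 113.] row [np.float64(0.5), 0, np.float64(0.4)]
0.81 to [-28. 109.] row [np.float64(0.5), 0, np.float64(0.4)]
0.73 to [-23. 104.] row [np.float64(0.5), 0, np.float64(0.5)]
0.65 to [-19.  99.] row [np.float64(0.4), 0, np.float64(0.5)]
0.57 to [-15.  94.] row [np.float64(0.4), 0, np.float64(0.5)]
0.49 to [-12.  89.] row [np.float64(0.3), 0, np.float64(0.5)]
0.4 to [-9. 83.] row [np.float64(0.3), 0, np.float64(0.6)]
0.32 to [-7. 77.] row [np.float64(0.2), 0, np.float64(0.6)]
0.24 to [-5. 71.] row [np.float64(0.2), 0, np.float64(0.6)]
0.16 to [-3. 64.] row [np.float64(0.2), 0, np.float64(0.7)]
0.08 to [-2. 58.] row [np.float64(0.1), 0, np.float64(0.6)]
0.0 to [-2. 52.] row [np.float64(0.0), 0, np.float64(0.6)]
```

Request:
{"fn": "jog_arm", "kwargs": {"steps": [[[0,0,2.5,0,0,0,-1],[1.0,0,2.7,0,0,0,-1],[1.0,0,0,0,0,0,-1],[0.6,0,-0.1,0,0,0,-1],[0.7,0,-0.1,0,0,0,-1],[0.6,0,0,0,0,0,-1],[0.7,0,0,0,0,0,-1]]]}}

```text
time: 2.78
tool_pos: [0.5928, -0.0396, 0.1311]
ee_rot: [3.141, 0.001, 2.037]
wrist_force: [1.0, -0.5, -0.1]
width: 0.0007
```

Request:
{"fn": "jog_arm", "kwargs": {"steps": [[[0.6,0,0.1,0,0,0,-1],[0.6,0,0.2,0,0,0,-1],[0.7,0,0.2,0,0,0,-1]]]}}

```text
time: 3.15
tool_pos: [0.5839, -0.0225, 0.1251]
ee_rot: [-3.141, -0.0, 2.037]
wrist_force: [0.1, -0.3, 0.2]
width: 0.0008
```

```bash
python3 -c "
from h import *
state()"
```

```text
3.15 local [-56.3   0.2 125.1] rpy [-3.141 -0.     2.037] F [ 0.1 -0.3  0.2] w 0.001
```

Run:
```python
from h import *
im=robot.snapshot("side");cv2.imwrite("pics/s1.png",cv2.resize(cv2.convertScaleAbs(im[60:280,100:360,::-1],alpha=1.7),None,fx=2.5,fy=2.5,interpolation=cv2.INTER_CUBIC))
```

```text
(no output)
```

View pics/s1.png

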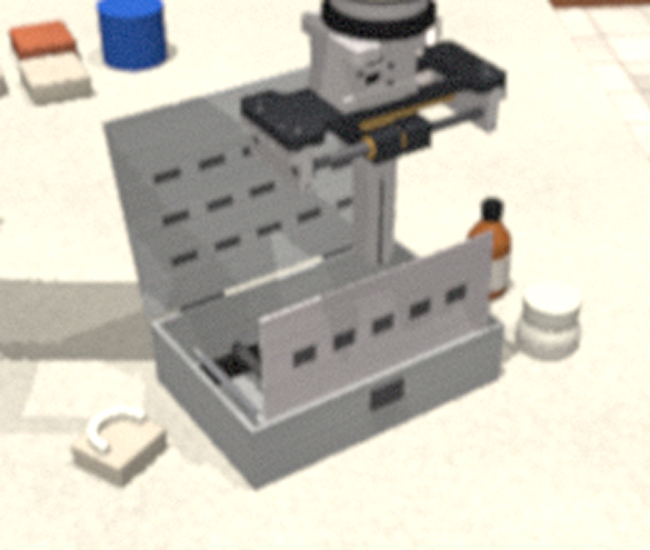

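Run:
```python
from h import *
c=robot.camera_info("side")
def pr(X):
    q=c["mtx"]@(c["R"]@X+c["t"]);return ((q[:2]/q[2]-[100,60])*2.5).round(0)
o=state()
print("tcp",pr(o["tool_pos"]))
for n,x,y,z in(("flapcorners",-74,105,150),("",-74,-105,150),("mid",-74,0,150),("tilted mid a=1.2",-38,0,143),("a1.2",-38,105,143),("a1.2",-38,-105,143),("rim",-80,120,60),("rim",-80,-120,60),("rim",80,120,60)):print(n,pr(w(x,z,y)))
```

```text
3.2 local [-55.3   0.3 124.8] rpy [-3.141e+00 -1.000e-03  2.038e+00] F [-0.7  0.6 -1. ] w 0.0
tcp [369. 292.]
flapcorners [261. 323.]
 [496. 233.]
mid [385. 276.]
tilted mid a=1.2 [357. 261.]
a1.2 [235. 306.]
a1.2 [467. 220.]
rim [251. 433.]
rim [506. 324.]
rim [151. 323.]
```

The side view shows the fingers at (380,200-262) behind the flap, and the flap still upright with its edge at (262,322)-(490,235). That contradicts my path, so I'll look from the other cameras.

Run:
```python
from h import *
a=robot.snapshot("wrist")[:,:,::-1];b=robot.snapshot("top")[:,:,::-1]
b=cv2.resize(cv2.convertScaleAbs(b[110:310,140:320],alpha=1.7),None,fx=1.5,fy=1.5)
b=cv2.copyMakeBorder(b,0,84,0,0,cv2.BORDER_CONSTANT)
cv2.imwrite("pics/c2.png",np.hstack([a,b]))
```

```text
(no output)
```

View pics/c2.png

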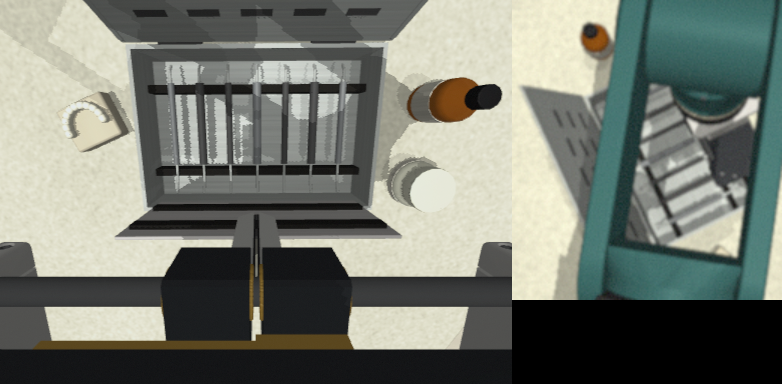

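Run:
```python
from h import *
c=robot.camera_info("wrist");K=c["mtx"];H=np.array(c["hand_eye"]);print(H.round(3))
o=robot.get_obs()
def wr(pos,rpy,px):
    R=Ro.from_euler("xyz",rpy).as_matrix();d=R@H[:3,:3]@np.linalg.solve(K,[*px,1.]);return pos+R@H[:3,3],d
def at(px,pos,rpy,x=None,z=None):
    a,d=wr(pos,rpy,px);b=loc(a+d);a=loc(a);d=b-a
    return (a+d*((x-a[0])/d[0] if x is not None else (z-a[2])/d[2])).round(1)
p1=np.array([.6128,-.0812,.1797]);r1=[-3.14,0,2.036];p2,r2=o["tool_pos"],o["ee_rot"]
print(p2)
for n,p,r,pts in(("1",p1,r1,[(138,141),(380,138),(160,0)]),("2",p2,r2,[(117,237),(400,237),(135,226),(385,226),(146,205),(368,208)])):
  for q in pts: print(n,q,[at(q,p,r,z=z) for z in(60,110,130,150)])
def proj(pos,rpy,X):
    R=Ro.from_euler("xyz",rpy).as_matrix();x=H[:3,:3].T@(R.T@(X-pos)-H[:3,3]);q=K@x;return (q[:2]/q[2]).round(0)
print("tip",proj(p2,r2,p2),proj(p1,r1,p1))
for y in(105,-105):
  print([proj(p2,r2,w(-74+100*np.cos(a),50+100*np.sin(a),y)) for a in(1.75,1.57,1.3,1.1)],[proj(p1,r1,w(-74+100*np.cos(a),50+100*np.sin(a),y)) for a in(1.75,1.57,1.4)])
```

```text
[[-0.001 -0.969 -0.245  0.071]
 [ 1.    -0.    -0.001  0.   ]
 [ 0.001 -0.245  0.969 -0.212]
 [ 0.     0.     0.     1.   ]]
[ 0.58387474 -0.02258513  0.12523602]
1 (138, 141) [array([-74., 142.,  60.]), array([-70.4, 120.6, 110. ]), array([-69. , 112.1, 130. ]), array([-67.6, 103.5, 150. ])]
1 (380, 138) [array([ -71.8, -146.1,   60. ]), array([ -68.5, -124. ,  110. ]), array([ -67.2, -115.2,  130. ]), array([ -65.9, -106.4,  150. ])]
1 (160, 0) [array([ 73.5, 102.4,  60. ]), array([ 54.9,  86.9, 110. ]), array([ 47.4,  80.8, 130. ]), array([ 39.9,  74.6, 150. ])]
2 (117, 237) [array([-108.1,  152. ,   60. ]), array([-85.9, 124.6, 110. ]), array([-77. , 113.6, 130. ]), array([-68.1, 102.6, 150. ])]
2 (400, 237) [array([-108.8, -156. ,   60. ]), array([ -86.4, -127.9,  110. ]), array([ -77.5, -116.6,  130. ]), array([ -68.6, -105.4,  150. ])]
2 (135, 226) [array([-95.4, 131. ,  60. ]), array([-75.4, 107.3, 110. ]), array([-67.5,  97.8, 130. ]), array([-59.5,  88.4, 150. ])]
2 (385, 226) [array([ -96. , -138.3,   60. ]), array([ -75.9, -113.3,  110. ]), array([ -67.9, -103.4,  130. ]), array([-59.9, -93.4, 150. ])]
2 (146, 205) [array([-71.7, 116.7,  60. ]), array([-56.1,  95.6, 110. ]), array([-49.8,  87.2, 130. ]), array([-43.5,  78.7, 150. ])]
2 (368, 208) [array([ -75.6, -118. ,   60. ]), array([-59.2, -96.7, 110. ]), array([-52.7, -88.2, 130. ]), array([-46.1, -79.7, 150. ])]
tip [256. 211.] [256. 211.]
[array([119., 265.]), array([115., 244.]), array([113., 208.]), array([114., 181.])] [array([140., 168.]), array([137., 148.]), array([136., 129.])]
[array([395., 264.]), array([399., 244.]), array([401., 208.]), array([399., 181.])] [array([375., 167.]), array([377., 147.]), array([379., 127.])]
```

Run:
```python
from h import *
state()
a=robot.snapshot("side")[:,:,::-1][130:210,195:305]
b=robot.snapshot("wrist")[:,:,::-1][190:250,200:310]
f=lambda i:cv2.resize(cv2.convertScaleAbs(i,alpha=1.7),None,fx=4,fy=4,interpolation=cv2.INTER_CUBIC)
cv2.imwrite("pics/z3.png",np.vstack([f(a),f(b)]))
```

```text
3.3 local [-56.4   0.2 125.2] rpy [-3.141 -0.     2.038] F [0.7 0.7 0.6] w 0.001
```

View pics/z3.png

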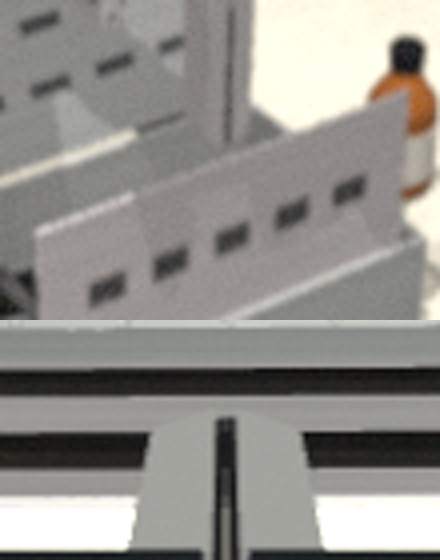

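The zoom confirms it. The fingertips are on the lid side of the flap, which hasn't moved (edge at x≈-68, z≈150), and no force was registered. I'll lift out, go back and repeat the approach slowly with frequent readings.

Request:
{"fn": "jog_arm", "kwargs": {"steps": [[[0,0,-2,0,0,0,-1],[0,0,-2,0,0,0,-1],[0,0,-1,0,0,0,-1],[0,0,0,0,0,0,-1]]]}}

```text
time: 3.9
tool_pos: [0.5847, -0.0232, 0.1763]
ee_rot: [3.14, 0.001, 2.037]
wrist_force: [0.2, 0.8, -0.2]
width: 0.0006
```

Request:
{"fn": "jog_arm", "kwargs": {"steps": [[[-2,0,0,0,0,0,-1],[-2,0,0,0,0,0,-1],[-1,0,0,0,0,0,-1],[0,0,2,0,0,0,-1],[0,0,2,0,0,0,-1],[0,0,1,0,0,0,-1],[0,0,0,0,0,0,-1]]]}}

```text
time: 4.78
tool_pos: [0.6061, -0.0678, 0.1244]
ee_rot: [-3.14, -0.001, 2.037]
wrist_force: [-1.0, -0.2, -0.7]
width: 0.0004
```

Run:
```python
from h import *
state()
a=robot.snapshot("wrist")[:,:,::-1][100:300];b=robot.snapshot("side")[:,:,::-1][60:280,100:360]
b=cv2.resize(cv2.convertScaleAbs(b,alpha=1.7),None,fx=1.9,fy=1.9,interpolation=cv2.INTER_CUBIC)[:,:512]
b=cv2.copyMakeBorder(b,0,0,0,512-b.shape[1],cv2.BORDER_CONSTANT)
cv2.imwrite("pics/z4.png",np.vstack([a,b])[:600])
```

```text
4.78 local [-106.7    0.9  124.4] rpy [-3.140e+00 -1.000e-03  2.037e+00] F [-1.  -0.2 -0.7] w 0.0
```

View pics/z4.png

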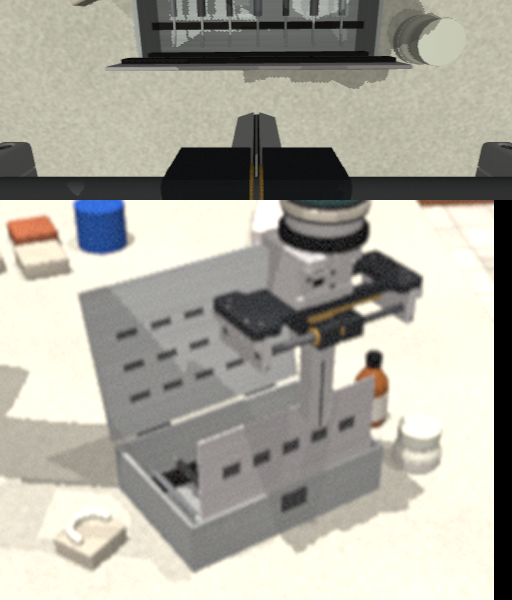

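The fingers are now in front of the flap, with the tip at (318,427) in the lower panel. I'll push forward slowly.

Request:
{"fn": "jog_arm", "kwargs": {"steps": [[[1,0,0,0,0,0,-1],[1,0,0,0,0,0,-1],[0.3,0,0,0,0,0,-1],[0,0,0,0,0,0,-1]]]}}

```text
time: 5.38
tool_pos: [0.5962, -0.0466, 0.1258]
ee_rot: [3.141, 0.0, 2.038]
wrist_force: [-0.5, 0.0, -0.8]
width: 0.0006
```

Request:
{"fn": "jog_arm", "kwargs": {"steps": [[[0.3,0,0,0,0,0,-1],[0.3,0,0,0,0,0,-1],[0,0,0,0,0,0,-1]]]}}

```text
time: 5.75
tool_pos: [0.5935, -0.0415, 0.1254]
ee_rot: [-3.141, -0.0, 2.037]
wrist_force: [-0.7, -1.0, -0.3]
width: 0.0007
```

Request:
{"fn": "jog_arm", "kwargs": {"steps": [[[0.3,0,0,0,0,0,-1],[0.3,0,0,0,0,0,-1],[0,0,0,0,0,0,-1]]]}}

```text
time: 6.12
tool_pos: [0.5908, -0.0361, 0.1255]
ee_rot: [3.142, 0.0, 2.037]
wrist_force: [-0.0, 0.1, 0.5]
width: 0.0003
```

Run:
```python
from h import *
state()
a=robot.snapshot("wrist")[:,:,::-1][100:300];b=robot.snapshot("side")[:,:,::-1][60:280,100:360]
b=cv2.resize(cv2.convertScaleAbs(b,alpha=1.7),None,fx=1.9,fy=1.9,interpolation=cv2.INTER_CUBIC)[:,:512]
b=cv2.copyMakeBorder(b,0,0,0,512-b.shape[1],cv2.BORDER_CONSTANT)
cv2.imwrite("pics/z5.png",np.vstack([a,b])[:600])
```

```text
6.12 local [-71.6   0.2 125.5] rpy [3.142 0.    2.037] F [-0.   0.1  0.5] w 0.0
```

View pics/z5.png

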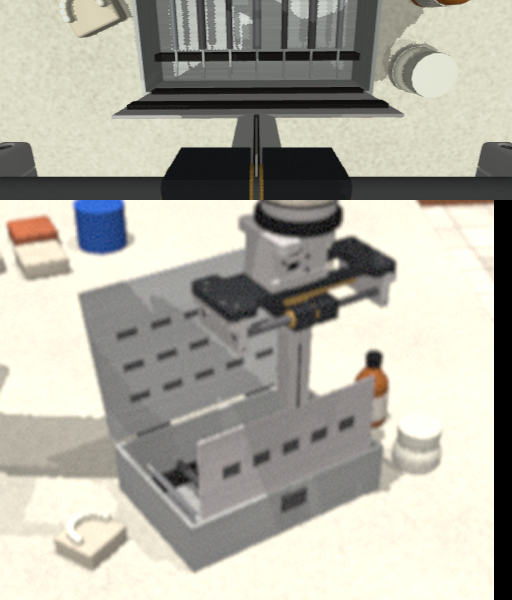

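Same result: flap unmoved, no force, tip seen at (298,410) above the flap edge line. I'll check whether the tip seen by the side camera agrees with the reported TCP. In the previous picture it was fully visible at (318,427).

Run:
```python
from h import *
c=robot.camera_info("side")
def pr(X):
    q=c["mtx"]@(c["R"]@X+c["t"]);return (q[:2]/q[2]).round(1)
def onplane(p,y=0):
    o,d=ray("side",p);a=loc(o);b=loc(o+d)-a;return (a+b*(y-a[1])/b[1]).round(1)
def onx(p,x):
    o,d=ray("side",p);a=loc(o);b=loc(o+d)-a;return (a+b*(x-a[0])/b[0]).round(1)
for n,u,v,T_ in(("z4",318,427,[.6061,-.0678,.1244]),("z5",298,410,[.5908,-.0361,.1255])):
    p=(u/1.9+100,(v-200)/1.9+60);T_=np.array(T_)
    print(n,"seen",p,"pred",pr(T_),"up25",pr(T_+[0,0,.025]),"seen pt at tcp x:",onx(p,loc(T_)[0]),"tcp",loc(T_))
```

```text
z4 seen (267.36842105263156, 179.4736842105263) pred [263.6 190.7] up25 [264.2 179.5] seen pt at tcp x: [-106.7   -6.4  146.6] tcp [-106.74674673    0.86143018  124.4       ]
z5 seen (256.8421052631579, 170.5263157894737) pred [252.8 180.6] up25 [253.1 169.5] seen pt at tcp x: [-71.6  -8.4 144.9] tcp [-71.55431322   0.1739542  125.5       ]
```

Run:
```python
from h import *
state()
im=robot.snapshot("side")[:,:,::-1];cv2.imwrite("pics/s6.png",im)
g=lambda i:cv2.GaussianBlur(cv2.cvtColor(i,cv2.COLOR_BGR2GRAY),(3,3),0).astype(int)
a,b=g(cv2.imread("pics/side0.png")),g(im)
for r in range(150,206,2): print(r," ".join(f"{v:4d}" for v in (b-a)[r,228:286:2]))
```

```text
6.22 local [-71.8   0.2 125.5] rpy [3.142 0.    2.037] F [-0.4  0.8  0.2] w 0.0
150   -7   -4    2    4    6    6    7    7    3   -7   -9  -10   -7   -5  -44  -68  -60  -40    2   11   10    9   10   10   10   11    9   11   10
152   -8   -7   -7   -2    6    6    7    8    4   -6  -10  -13  -20  -25  -57  -70  -60  -36    5   10   11   11   10   11   11   11   11   10   10
154   -7   -8   -8   -7    1    5    6    6    4  -13  -28  -37  -42  -41  -56  -64  -57  -30    8   10   10   10   10   11   10   10   11   11   10
156   -8   -8   -8   -8   -5    0    6    6   -2  -32  -47  -39  -21   -8  -23  -39  -47  -25    9   11   10   10   10   11   10    9    9    4    1
158   -8   -7   -7   -7   -8   -6   -5    2    1  -17  -16   -5    5   10   -7   -9  -21  -16    6   10   11   10   10   10    6    0   -4   -7   -7
160   -8   -7   -8  -10  -15  -14  -13   -5    2    3    5    5   10    9   -8    0    7   -4   -5    4    8    7    3   -5  -10  -11   -4   -1    0
162   -2  -11  -16  -13  -10   -5   -1    0    2    3    3    6    8    8  -10    1   13    4  -13  -15   -8  -10  -12  -12   
[... 2451 characters left out ...]
  -1   -1    0    1    0    1    0    0    0    0    1   -1   -1    1    0    1   -2   -5  -10  -15  -15
198    5    4    3    2    2   -1   -1   -2   -2    1    0    1    1    0    1   -1    0    0    0    0    0    1   -2   -6  -13  -16  -13   -6   -3
200    6    5    5    4    0    0    0    0    1   -1    0   -1    0    0    0    0    0    0    1    0   -3   -9  -13  -15  -13   -8   -2    0    1
202    6    6    7    5    1    0    0    0    0   -1    1    1   -1   -1    0    0    0   -1   -5  -11  -15  -16  -12   -4    1    1    0    1   -1
204    6    6    6    6    2    0    0   -1   -1    0    0    0    0    0    0   -1   -5  -11  -14  -15   -8   -3    1    3    0    1    1   -1    0
```

Request:
{"fn": "jog_arm", "kwargs": {"steps": [[[0,0,-2,0,0,0,-1],[0,0,-2,0,0,0,-1],[-2,0,-1,0,0,0,-1],[-2,0,0,0,0,0,-1],[-1,0,2,0,0,0,-1],[0,0,2,0,0,0,-1],[0,0,1,0,0,0,-1],[0,0,0,0,0,0,-1]]]}}

```text
time: 7.28
tool_pos: [0.6121, -0.0807, 0.123]
ee_rot: [-3.138, -0.003, 2.037]
wrist_force: [0.5, 0.4, -0.3]
width: 0.0002
```

Run:
```python
from h import *
o=state()
im=robot.snapshot("side")[:,:,::-1];cv2.imwrite("pics/s7.png",im)
g=lambda i:cv2.GaussianBlur(cv2.cvtColor(i,cv2.COLOR_BGR2GRAY),(3,3),0).astype(int)
a,b=g(cv2.imread("pics/side0.png")),g(im)
c=robot.camera_info("side");q=c["mtx"]@(c["R"]@o["tool_pos"]+c["t"]);print("pred tip",q[:2]/q[2])
z=lambda i:cv2.resize(cv2.convertScaleAbs(i[130:220,215:305],alpha=2),None,fx=6,fy=6,interpolation=cv2.INTER_NEAREST)
cv2.imwrite("pics/z7.png",z(im))
for r in range(160,206,2): print(r," ".join(f"{v:4d}" for v in (b-a)[r,246:292:2]))
```

```text
7.28 local [-121.     1.3  123. ] rpy [-3.138e+00 -3.000e-03  2.037e+00] F [ 0.5  0.4 -0.3] w 0.0
pred tip [268.0730615  195.38551472]
160    7    8    7    8    7    6    6    6  -15  -44  -58  -58  -57  -62  -64  -37  -24   -9    1    2    1    2    3
162    7    6    7    7    7    6    7    7    4  -15  -43  -48  -42  -37  -34   -7    2    3    2    2    3    2    2
164    8    8    7    6    7    7    6    1   -9  -20  -30  -20   -8  -12  -17   -1    0    1    0    1    1    2    1
166    7    9    8    5    2   -3   -9  -17  -19  -15  -10   -2    2  -10  -16   -1    2    2    1    2    2    2    1
168    7    4    1  -12  -16  -15  -11   -9   -7   -6   -3    0    1  -10  -14    0    2    0    1    1    2    2    3
170   -4  -15  -16  -16  -10   -3   -1   -2   -4   -4   -4    0    1  -11  -14    1    2    2    2    0    1    2    2
172  -16  -11   -6   -3   -2   -2   -3   -3   -4   -4   -4   -1    1  -10  -10    2    2    2    1    2    2    1    1
174   -3   -2   -1   -1    0   -1   -2   -2   -4   -5   -3   -1    1  -12   -8    3    5    3    1    2    1    1    2
176   -2   -2
[... 1071 characters left out ...]
    3    2    1    2    2   -1   -2   -1   -2   -3   -1    1    3    2    1    2    1   -7  -11  -13  -11
196   -1    3    3    2    2    2    2   -1   -3    0   -2   -2    0    1    2    1   -3   -9  -13  -14  -10   -2    3
198   -1    3    7    4    1    3    1   -3   -2   -2   -2   -3   -2    0   -4  -10  -15  -12   -5   -2    1    4    3
200   -2    1    5    6    2    1    0   -2   -1    0   -3   -7  -10  -12  -13  -11   -6    1    2    1    3    2    2
202   -2    2    6    6    3    1    0   -1   -3   -8  -14  -21  -20  -11   -2    2    2    2    3    2    2    1    1
204   -2    2    3    5    3    1   -3   -9  -18  -22  -19  -11   -3    2    4    2    2    3    1    3    3    2    2
```

View pics/z7.png

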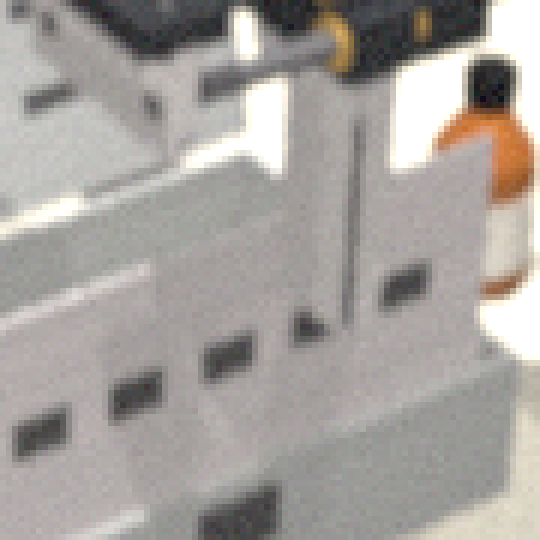

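The evidence now fits together. The fingertips physically end about 20 mm above the reported TCP: the side view shows the tip at (273,184) against a predicted (268,195), and the wrist view's tip row agrees. So the tips passed just over the flap's edge. I'll go 20 mm lower and watch the forces.

Request:
{"fn": "jog_arm", "kwargs": {"steps": [[[1,0,1.4,0,0,0,-1],[1,0,0,0,0,0,-1],[0.5,0,0,0,0,0,-1],[0,0,0,0,0,0,-1]]]}}

```text
time: 7.82
tool_pos: [0.6022, -0.0581, 0.1122]
ee_rot: [3.141, 0.001, 2.038]
wrist_force: [0.8, 0.2, 0.4]
width: 0.0006
```

Request:
{"fn": "jog_arm", "kwargs": {"steps": [[[0.4,0,0,0,0,0,-1],[0.4,0,0,0,0,0,-1],[0.4,0,0,0,0,0,-1]]]}}

```text
time: 8.2
tool_pos: [0.5967, -0.0478, 0.1115]
ee_rot: [3.142, 0.0, 2.037]
wrist_force: [0.5, 0.7, 0.2]
width: 0.0003
```

Request:
{"fn": "jog_arm", "kwargs": {"steps": [[[0.4,0,0,0,0,0,-1],[0.4,0,0,0,0,0,-1]]]}}

```text
time: 8.45
tool_pos: [0.5931, -0.0408, 0.1115]
ee_rot: [-3.142, 0.001, 2.037]
wrist_force: [0.9, -0.8, -1.1]
width: 0.0006
```

Request:
{"fn": "jog_arm", "kwargs": {"steps": [[[0.4,0,0,0,0,0,-1],[0.4,0,0,0,0,0,-1]]]}}

```text
time: 8.7
tool_pos: [0.5894, -0.0337, 0.1113]
ee_rot: [-3.141, 0.0, 2.037]
wrist_force: [0.3, -0.9, -1.2]
width: 0.0005
```

Run:
```python
from h import *
o=state()
im=robot.snapshot("side")[:,:,::-1]
g=lambda i:cv2.GaussianBlur(cv2.cvtColor(i,cv2.COLOR_BGR2GRAY),(3,3),0).astype(int)
a,b=g(cv2.imread("pics/s7.png")),g(im)
# left flap edge region: brightness rows at cols 205..240
for r in range(160,200,2): print(r," ".join(f"{v:4d}" for v in (b-a)[r,196:240:2]))
```

```text
8.7 local [-68.8   0.3 111.3] rpy [-3.141  0.     2.037] F [ 0.3 -0.9 -1.2] w 0.0
160   -2   -3   -7  -13  -14   -5   -4   -9  -11  -15  -17  -17  -16  -16  -17  -17  -15  -17  -15  -16  -22  -21
162   -2   -2   -1   -9  -13   -4   -3   -3   -1   -3  -13  -17  -17  -15  -13  -12  -12  -21  -25  -23  -20  -14
164   -3   -2   -2   -2   -4   -2   -2   -1    2    7   -2  -13  -13  -11  -13  -15  -16  -21  -18  -11   -7   -5
166   -1   -2   -2    0   -1   -3   -2   -1   -1    6    3   -1   -8  -16  -17  -17  -10   -8   -8   -8   -7   -7
168   -2   -2   -3   -2   -2   -3   -3   -3   -2    5   11   14    4   -6   -6   -7   -7   -6   -7   -6   -6   -7
170   -2   -2   -3   -2   -2   -2   -3   -2   -1    9    9    7    2    1   -1   -4   -7   -7   -7   -6   -5   -5
172   -1   -1   -2   -3   -4   -3   -2   -1   -3    0    2    3    1    2   -1   -4   -7   -8   -6   -3   -2   -2
174   -3   -4   -4   -3   -3   -3   -2   -2   -2   -2    1    4    2    3    0   -3   -5   -2   -2   -6  -12  -17
176   -3   -3   -2   -2   -2   -1   -1   -2   -2   -1    1    4    9   10    3    1   -3  -11  -18  -21  -
[... 561 characters left out ...]
4   -1   -1    0
188   -2   -2    6   13   -7  -10   -1    4    7    9    8    6    4    4    2    1   -5   -5   -1   -1   -1   -3
190   -1   -1    5   15    4    5    5    5    6    6    3    3    2    2    4    5    1   -7   -3   -6  -13  -21
192   -2   -3    4   15    7    5    3    4    3    3    4    3    4    4    5    5   -1  -10  -19  -27  -29  -24
194   -2   -2    0   13    4    2    3    2    3    5    3    5    5    4    1    3    1  -11  -32  -21   -7    0
196   -3   -2   -1   18    5    3    4    4    6    5    5    0   -5  -16   -8    8    5   -6  -28   -4   13   19
198   -3   -4    4   35   12    4    5    5    4    1  -10  -21  -27  -28    5   23    6    0  -14   15   26   20
```

The flap's edge has moved: about 3 rows up and 4 columns left, so it is tilting. I'll continue the arc with a -20 mm height offset.

Run:
```python
from h import *
arc(np.linspace(1.3,0.1,18),lambda a:flap(a)-[0,20],np.array([-69,111.]))
```

```text
1.3 to [-62. 107.] row [np.float64(0.7), 0, np.float64(0.4)]
1.23 to [-57. 106.] row [np.float64(0.5), 0, np.float64(0.1)]
1.16 to [-51. 104.] row [np.float64(0.6), 0, np.float64(0.2)]
1.09 to [-46. 102.] row [np.float64(0.5), 0, np.float64(0.2)]
1.02 to [-41.  99.] row [np.float64(0.5), 0, np.float64(0.3)]
0.95 to [-36.  96.] row [np.float64(0.5), 0, np.float64(0.3)]
0.88 to [-32.  92.] row [np.float64(0.4), 0, np.float64(0.4)]
0.81 to [-28.  89.] row [np.float64(0.4), 0, np.float64(0.3)]
0.74 to [-24.  85.] row [np.float64(0.4), 0, np.float64(0.4)]
0.66 to [-20.  81.] row [np.float64(0.4), 0, np.float64(0.4)]
0.59 to [-17.  76.] row [np.float64(0.3), 0, np.float64(0.5)]
0.52 to [-13.  71.] row [np.float64(0.4), 0, np.float64(0.5)]
0.45 to [-11.  66.] row [np.float64(0.2), 0, np.float64(0.5)]
0.38 to [-8. 61.] row [np.float64(0.3), 0, np.float64(0.5)]
0.31 to [-6. 56.] row [np.float64(0.2), 0, np.float64(0.5)]
0.24 to [-5. 51.] row [np.float64(0.1), 0, np.float64(0.5)]
0.17 to [-3. 45.] row [np.float64(0.2), 0, np.float64(0.6)]
0.1 to [-3. 39.] row [np.float64(0.0), 0, np.float64(0.6)]
```

Request:
{"fn": "jog_arm", "kwargs": {"steps": [[[0.7,0,0.4,0,0,0,-1],[0.5,0,0.1,0,0,0,-1],[0.6,0,0.2,0,0,0,-1],[0.5,0,0.2,0,0,0,-1],[0.5,0,0.3,0,0,0,-1],[0.5,0,0.3,0,0,0,-1]]]}}

```text
time: 9.5
tool_pos: [0.5745, -0.0038, 0.0963]
ee_rot: [3.142, -0.0, 2.037]
wrist_force: [1.1, -1.1, 1.3]
width: 0.0005
```

Request:
{"fn": "jog_arm", "kwargs": {"steps": [[[0.4,0,0.4,0,0,0,-1],[0.4,0,0.3,0,0,0,-1],[0.4,0,0.4,0,0,0,-1],[0.4,0,0.4,0,0,0,-1],[0.3,0,0.5,0,0,0,-1],[0.4,0,0.5,0,0,0,-1]]]}}

```text
time: 10.25
tool_pos: [0.5642, 0.0166, 0.0711]
ee_rot: [-3.142, -0.0, 2.037]
wrist_force: [-0.7, 0.3, 0.3]
width: 0.0006
```

Request:
{"fn": "jog_arm", "kwargs": {"steps": [[[0.2,0,0.5,0,0,0,-1],[0.3,0,0.5,0,0,0,-1],[0.2,0,0.5,0,0,0,-1],[0.1,0,0.5,0,0,0,-1],[0.2,0,0.5,0,0,0,-1]]]}}

```text
time: 10.88
tool_pos: [0.5598, 0.0253, 0.0461]
ee_rot: [-3.142, 0.0, 2.037]
wrist_force: [-0.8, 0.3, 0.2]
width: 0.0003
```

Request:
{"fn": "jog_arm", "kwargs": {"steps": [[[0,0,0.3,0,0,0,-1],[0,0,0.3,0,0,0,-1]]]}}

```text
time: 11.12
tool_pos: [0.5598, 0.0253, 0.0402]
ee_rot: [-3.141, -0.0, 2.037]
wrist_force: [-0.9, 0.7, 1.0]
width: 0.0007
```

```bash
python3 -c "
from h import *
state()"
```

```text
11.12 local [-2.8  0.1 40.2] rpy [-3.141 -0.     2.037] F [-0.9  0.7  1. ] w 0.001
```

Now I'll press down to the stop in small steps.

Request:
{"fn": "jog_arm", "kwargs": {"steps": [[[0,0,0.3,0,0,0,-1],[0,0,0.3,0,0,0,-1]]]}}

```text
time: 11.38
tool_pos: [0.5599, 0.0253, 0.0343]
ee_rot: [3.141, 0.0, 2.037]
wrist_force: [0.0, 0.9, 0.9]
width: 0.0004
```

Request:
{"fn": "jog_arm", "kwargs": {"steps": [[[0,0,0.2,0,0,0,-1]]]}}

```text
time: 11.5
tool_pos: [0.5598, 0.0253, 0.0322]
ee_rot: [-3.142, -0.0, 2.037]
wrist_force: [-0.3, 0.2, 0.5]
width: 0.0003
```

Request:
{"fn": "jog_arm", "kwargs": {"steps": [[[0,0,0.1,0,0,0,-1]]]}}

```text
time: 11.62
tool_pos: [0.5598, 0.0253, 0.0313]
ee_rot: [-3.141, -0.0, 2.037]
wrist_force: [-0.0, 0.5, 1.0]
width: 0.0004
```

Request:
{"fn": "jog_arm", "kwargs": {"steps": [[[0,0,0.1,0,0,0,-1]]]}}

```text
time: 11.75
tool_pos: [0.5599, 0.0253, 0.0305]
ee_rot: [-3.142, 0.0, 2.037]
wrist_force: [-0.3, -0.4, 1.3]
width: 0.0004
```

Request:
{"fn": "jog_arm", "kwargs": {"steps": [[[0,0,0.1,0,0,0,-1]]]}}

```text
time: 11.88
tool_pos: [0.5599, 0.0253, 0.0295]
ee_rot: [3.142, 0.0, 2.037]
wrist_force: [-0.5, -0.4, 0.9]
width: 0.0003
```

Request:
{"fn": "jog_arm", "kwargs": {"steps": [[[0,0,0.1,0,0,0,-1]]]}}

```text
time: 12.0
tool_pos: [0.5599, 0.0253, 0.0284]
ee_rot: [3.142, 0.0, 2.037]
wrist_force: [-0.1, 0.8, 1.4]
width: 0.0004
```

Run:
```python
from h import *
state();b=robot.snapshot("side")[:,:,::-1];cv2.imwrite("pics/s8.png",b)
w_=robot.snapshot("wrist")[:,:,::-1];cv2.imwrite("pics/w8.png",w_)
b=cv2.resize(cv2.convertScaleAbs(b[60:280,100:360],alpha=1.7),None,fx=1.7,fy=1.7,interpolation=cv2.INTER_CUBIC)
cv2.imwrite("pics/v8.png",np.vstack([b[:, :442],cv2.resize(w_[40:290],(442,216))]))
```

```text
12.0 local [-2.8 -0.  28.4] rpy [3.142 0.    2.037] F [-0.1  0.8  1.4] w 0.0
```

Request:
{"fn": "jog_arm", "kwargs": {"steps": [[[0,0,0.1,0,0,0,-1]]]}}

```text
time: 12.22
tool_pos: [0.5599, 0.0253, 0.0275]
ee_rot: [3.142, 0.0, 2.037]
wrist_force: [-0.1, 0.6, 2.1]
width: 0.0003
```

Request:
{"fn": "jog_arm", "kwargs": {"steps": [[[0,0,0.1,0,0,0,-1]]]}}

```text
time: 12.35
tool_pos: [0.5599, 0.0253, 0.0265]
ee_rot: [3.142, 0.0, 2.037]
wrist_force: [-0.7, 0.6, 0.7]
width: 0.0003
```

Request:
{"fn": "jog_arm", "kwargs": {"steps": [[[0,0,0.1,0,0,0,-1]]]}}

```text
time: 12.48
tool_pos: [0.5598, 0.0253, 0.0254]
ee_rot: [-3.142, 0.0, 2.037]
wrist_force: [0.3, 1.2, 0.6]
width: 0.0006
```

Request:
{"fn": "jog_arm", "kwargs": {"steps": [[[0,0,0.1,0,0,0,-1]]]}}

```text
time: 12.6
tool_pos: [0.5598, 0.0253, 0.0244]
ee_rot: [-3.142, 0.0, 2.037]
wrist_force: [-1.1, 0.6, 0.8]
width: 0.0005
```

Request:
{"fn": "jog_arm", "kwargs": {"steps": [[[0,0,0.1,0,0,0,-1]]]}}

```text
time: 12.72
tool_pos: [0.5599, 0.0253, 0.0234]
ee_rot: [3.142, 0.0, 2.037]
wrist_force: [0.1, 1.3, 1.2]
width: 0.0007
```

Request:
{"fn": "jog_arm", "kwargs": {"steps": [[[0,0,0.1,0,0,0,-1]]]}}

```text
time: 12.85
tool_pos: [0.5599, 0.0253, 0.0224]
ee_rot: [-3.142, 0.0, 2.037]
wrist_force: [-0.5, 0.6, 0.4]
width: 0.0007
```

Request:
{"fn": "jog_arm", "kwargs": {"steps": [[[0,0,0.1,0,0,0,-1]]]}}

```text
time: 12.98
tool_pos: [0.5598, 0.0253, 0.0214]
ee_rot: [-3.142, 0.0, 2.037]
wrist_force: [-0.9, -0.2, 1.2]
width: 0.0003
```

Run:
```python
from h import *
state();b=robot.snapshot("side")[:,:,::-1];cv2.imwrite("pics/s8.png",b)
w_=robot.snapshot("wrist")[:,:,::-1]
b=cv2.resize(cv2.convertScaleAbs(b[110:270,150:320],alpha=1.7),None,fx=3,fy=3,interpolation=cv2.INTER_CUBIC)
w_=cv2.resize(w_[60:290,100:420],(280,201))
cv2.imwrite("pics/v8.png",np.hstack([b,cv2.copyMakeBorder(w_,0,279,0,0,cv2.BORDER_CONSTANT)]))
```

```text
12.97 local [-2.8  0.  21.4] rpy [-3.142  0.     2.037] F [-0.9 -0.2  1.2] w 0.0
```

View pics/v8.png

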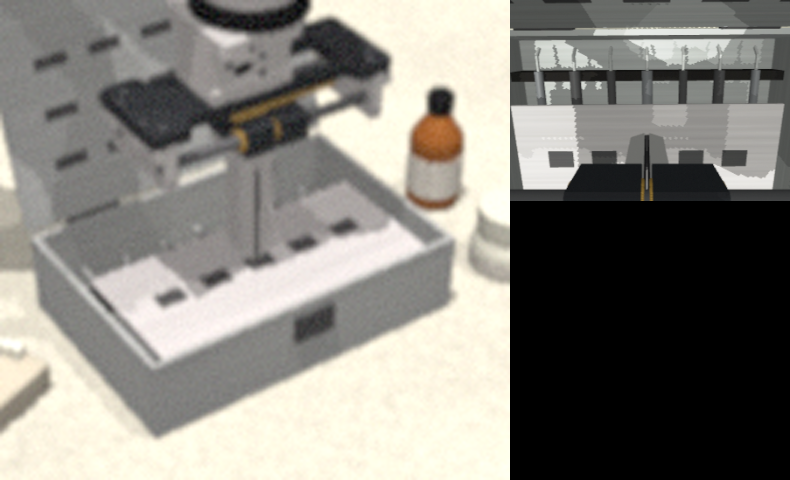

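The flap is nearly flat, its edge at row ~105 of the inset, with the finger on it; the case and bottle are unmoved. I'll estimate the remaining angle from the wrist image.

```bash
cat >> h.py <<'E'
def wray(px,o):
    c=robot.camera_info("wrist");H=np.array(c["hand_eye"]);R=Ro.from_euler("xyz",o["ee_rot"]).as_matrix()
    d=R@H[:3,:3]@np.linalg.solve(c["mtx"],[*px,1.]);a=o["tool_pos"]+R@H[:3,3];return loc(a),loc(a+d)-loc(a)
E
python3 - <<'E'
from h import *
o=state()
from scipy.optimize import brentq
a,d=wray((256,60+105*230/201),o)
f=lambda t:(lambda X:(X[0]+74)**2+(X[2]-50)**2-100**2)(a+d*t)
ts=np.linspace(.05,.4,351);v=[f(t) for t in ts]
for i in range(350):
    if v[i]*v[i+1]<0:
        X=a+d*brentq(f,ts[i],ts[i+1]);print(X.round(1),np.arctan2(X[2]-50,X[0]+74))
im=cv2.cvtColor(robot.snapshot("wrist"),cv2.COLOR_RGB2GRAY)
print(im[170:200:1,180], im[170:200,350])
E
```

```text
13.07 local [-2.9  0.1 21.3] rpy [-3.141  0.     2.037] F [-0.2 -0.3  1.2] w 0.001
[ 55  53  46  46  47  48  48  48  51  80 131 140 141 144 146 144 142 142
 141 141 141 142 145 146 144 142 141 141 144 145] [136 136 134 134 132 130 128 127 117 152 147 160 162 174 171 170 159 160
 162 173 173 174 172 161 170 168 168 168 167 157]
```

Run:
```python
from h import *
o=robot.get_obs()
for r in(179.5,):
  for z in(51,60,70,80):
    print(z,[(a+d*(z-a[2])/d[2]).round(1) for a,d in(wray((u,r),o) for u in(101,256,412))])
```

```text
51 [array([ 29.7, 105.2,  51. ]), array([29.4,  0.1, 51. ]), array([  29. , -105.5,   51. ])]
60 [array([ 31.6, 100. ,  60. ]), array([31.3,  0.1, 60. ]), array([  31. , -100.3,   60. ])]
70 [array([33.8, 94.2, 70. ]), array([33.5,  0. , 70. ]), array([ 33.2, -94.5,  70. ])]
80 [array([35.9, 88.4, 80. ]), array([35.6,  0. , 80. ]), array([ 35.3, -88.8,  80. ])]
```

Edge half-width 105 gives z ≈ 51, so the flap is essentially flat. I'll press on to feel the stop.

Request:
{"fn": "jog_arm", "kwargs": {"steps": [[[0,0,0.1,0,0,0,-1]]]}}

```text
time: 13.25
tool_pos: [0.5599, 0.0251, 0.0207]
ee_rot: [-3.141, 0.0, 2.037]
wrist_force: [-1.2, -0.0, 4.3]
width: 0.0004
```

Request:
{"fn": "jog_arm", "kwargs": {"steps": [[[0,0,0.1,0,0,0,-1]]]}}

```text
time: 13.38
tool_pos: [0.5599, 0.0251, 0.0207]
ee_rot: [3.142, 0.001, 2.037]
wrist_force: [-3.8, -0.3, 9.0]
width: 0.0008
```

Request:
{"fn": "jog_arm", "kwargs": {"steps": [[[0,0,0.1,0,0,0,-1]]]}}

```text
time: 13.5
tool_pos: [0.56, 0.0251, 0.0206]
ee_rot: [3.141, 0.001, 2.037]
wrist_force: [-5.5, 0.1, 11.9]
width: 0.0002
```

Request:
{"fn": "jog_arm", "kwargs": {"steps": [[[0,0,0.1,0,0,0,-1]]]}}

```text
time: 13.62
tool_pos: [0.56, 0.0251, 0.0205]
ee_rot: [3.141, 0.001, 2.037]
wrist_force: [-7.4, -0.3, 15.7]
width: -0.0001
```

The stop is firm: 15.7 N at reported z = 20.6 mm. So the tip offset is about 30 mm. I'll lift straight up, then pass over the lid to behind it.

Request:
{"fn": "jog_arm", "kwargs": {"steps": [[[0,0,-0.5,0,0,0,-1],[0,0,-3,0,0,0,-1],[0,0,-5,0,0,0,-1],[0,0,-5,0,0,0,-1],[0,0,-5,0,0,0,-1],[0,0,-4,0,0,0,-1],[0,0,0,0,0,0,-1]]]}}

```text
time: 14.5
tool_pos: [0.5618, 0.0252, 0.2467]
ee_rot: [3.134, 0.004, 2.037]
wrist_force: [-0.0, -0.8, -0.1]
width: 0.0009
```

Run:
```python
from h import *
o=state()
im=robot.snapshot("wrist");cv2.imwrite("pics/w9.png",im[:,:,::-1])
# flap corner check: edge row along two columns + flap bright mask
g=cv2.GaussianBlur(cv2.cvtColor(im,cv2.COLOR_RGB2GRAY),(3,3),0).astype(int)
c=robot.camera_info("wrist");H=np.array(c["hand_eye"]);R=Ro.from_euler("xyz",o["ee_rot"]).as_matrix()
def pj(X):
    x=H[:3,:3].T@(R.T@(X-o["tool_pos"])-H[:3,3]);q=c["mtx"]@x;return (q[:2]/q[2]).round(0)
for a in(0,.1,.2): print(a,[pj(w(-74+100*np.cos(a),51.5+100*np.sin(a),y)) for y in(-105,-60,60,105)])
for a in(1.8,1.86,1.9): print("lid",a,[pj(w(82-164*np.cos(a),63+164*np.sin(a),y)) for y in(-122,122)])
for u in(200,300):
    r=np.diff(g[:,u]);k=np.argsort(-abs(r))[:8];print(u,sorted((int(i),int(r[i])) for i in k))
```

```text
14.5 local [ -3.8  -1.7 246.7] rpy [3.134 0.004 2.037] F [-0.  -0.8 -0.1] w 0.001
0 [array([325., 148.]), array([295., 148.]), array([213., 149.]), array([183., 149.])]
0.1 [array([327., 149.]), array([296., 149.]), array([212., 150.]), array([181., 150.])]
0.2 [array([329., 151.]), array([297., 151.]), array([211., 152.]), array([179., 152.])]
lid 1.8 [array([408.,  52.]), array([97., 52.])]
lid 1.86 [array([408.,  39.]), array([97., 40.])]
lid 1.9 [array([408.,  31.]), array([97., 32.])]
200 [(107, 38), (128, -35), (134, 49), (146, 46), (210, -53), (213, 38), (246, -61), (247, -59)]
300 [(170, -39), (171, -40), (179, 40), (180, 38), (209, -45), (213, 39), (246, -61), (247, -59)]
```

The flap edge is at row ~146 against a predicted 148 for flat, so it's down. Now to get behind the lid.

Request:
{"fn": "jog_arm", "kwargs": {"steps": [[[3,0,0,0,0,0,-1],[5,0,0,0,0,0,-1],[5,0,0,0,0,0,-1],[4,0,0,0,0,0,-1],[0.5,0,0,0,0,0,-1],[0,0,0,0,0,0,-1]]]}}

```text
time: 15.3
tool_pos: [0.4808, 0.1812, 0.2407]
ee_rot: [-3.139, 0.0, 2.037]
wrist_force: [-0.2, 0.0, 0.6]
width: 0.0003
```

Request:
{"fn": "jog_arm", "kwargs": {"steps": [[[0,0,3,0,0,0,-1],[0,0,3,0,0,0,-1],[0,0,1.8,0,0,0,-1],[0,0,0,0,0,0,-1]]]}}

```text
time: 15.8
tool_pos: [0.4806, 0.1805, 0.1625]
ee_rot: [-3.138, -0.001, 2.036]
wrist_force: [-0.2, 0.1, 0.9]
width: 0.0004
```

Run:
```python
from h import *
o=state();l=loc(o["tool_pos"])
arc(np.linspace(1.8,.1,36),lambda a:lid(a,140)-[0,30],np.array([l[0],l[2]]).round())
```

```text
15.8 local [171.5   0.6 162.5] rpy [-3.138e+00 -1.000e-03  2.036e+00] F [-0.2  0.1  0.9] w 0.0
1.8 to [124. 169.] row [np.float64(-4.7), 0, np.float64(-0.7)]
1.75 to [117. 170.] row [np.float64(-0.7), 0, np.float64(-0.1)]
1.7 to [110. 172.] row [np.float64(-0.7), 0, np.float64(-0.2)]
1.65 to [104. 172.] row [np.float64(-0.6), 0, np.float64(-0.0)]
1.61 to [ 97. 173.] row [np.float64(-0.7), 0, np.float64(-0.1)]
1.56 to [ 90. 173.] row [np.float64(-0.7), 0, np.float64(-0.0)]
1.51 to [ 83. 173.] row [np.float64(-0.7), 0, np.float64(0.0)]
1.46 to [ 77. 172.] row [np.float64(-0.6), 0, np.float64(0.1)]
1.41 to [ 70. 172.] row [np.float64(-0.7), 0, np.float64(0.0)]
1.36 to [ 63. 170.] row [np.float64(-0.7), 0, np.float64(0.2)]
1.31 to [ 56. 169.] row [np.float64(-0.7), 0, np.float64(0.1)]
1.27 to [ 50. 167.] row [np.float64(-0.6), 0, np.float64(0.2)]
1.22 to [ 43. 165.] row [np.float64(-0.7), 0, np.float64(0.2)]
1.17 to [ 37. 163.] row [np.float64(-0.6), 0, np.float64(0.2)]
1.12 to [ 31. 160.] row [np.float64(-0.6), 0, np.float64(0.3)]
1.07 to [ 25. 157.] row [np.float64(-0.6), 0, np.float64
[... 564 characters left out ...]
t64(0.5)]
0.59 to [-26. 112.] row [np.float64(-0.4), 0, np.float64(0.6)]
0.54 to [-29. 106.] row [np.float64(-0.3), 0, np.float64(0.6)]
0.49 to [-33. 100.] row [np.float64(-0.4), 0, np.float64(0.6)]
0.44 to [-36.  94.] row [np.float64(-0.3), 0, np.float64(0.6)]
0.39 to [-39.  88.] row [np.float64(-0.3), 0, np.float64(0.6)]
0.34 to [-41.  82.] row [np.float64(-0.2), 0, np.float64(0.6)]
0.29 to [-43.  76.] row [np.float64(-0.2), 0, np.float64(0.6)]
0.25 to [-45.  69.] row [np.float64(-0.2), 0, np.float64(0.7)]
0.2 to [-47.  62.] row [np.float64(-0.2), 0, np.float64(0.7)]
0.15 to [-48.  56.] row [np.float64(-0.1), 0, np.float64(0.6)]
0.1 to [-49.  49.] row [np.float64(-0.1), 0, np.float64(0.7)]
```

Request:
{"fn": "jog_arm", "kwargs": {"steps": [[[-1.5,0,-0.3,0,0,0,-1],[-1.0,0,-0.2,0,0,0,-1],[-0.8,0,-0.2,0,0,0,-1],[-0.7,0,0,0,0,0,-1],[-0.7,0,0,0,0,0,-1],[-0.7,0,-0.1,0,0,0,-1],[-0.7,0,-0.2,0,0,0,-1]]]}}

```text
time: 16.68
tool_pos: [0.5086, 0.1268, 0.1738]
ee_rot: [-3.141, -0.0, 2.037]
wrist_force: [-0.6, 3.4, -0.8]
width: 0.0006
```

Request:
{"fn": "jog_arm", "kwargs": {"steps": [[[-0.6,0,0,0,0,0,-1],[-0.7,0,-0.1,0,0,0,-1],[-0.7,0,0,0,0,0,-1],[-0.7,0,0,0,0,0,-1]]]}}

```text
time: 17.18
tool_pos: [0.5205, 0.1026, 0.1749]
ee_rot: [-3.14, -0.001, 2.037]
wrist_force: [-1.1, 2.3, -1.5]
width: 0.0008
```

Request:
{"fn": "jog_arm", "kwargs": {"steps": [[[-0.6,0,0.1,0,0,0,-1],[-0.7,0,0,0,0,0,-1],[-0.7,0,0.2,0,0,0,-1],[-0.7,0,0.1,0,0,0,-1]]]}}

```text
time: 17.68
tool_pos: [0.533, 0.0784, 0.1714]
ee_rot: [-3.141, 0.0, 2.037]
wrist_force: [-1.6, 3.0, -0.5]
width: 0.0007
```

Run:
```python
from h import *
state();im=robot.snapshot("side")[:,:,::-1];cv2.imwrite("pics/s10.png",im)
def edge(f):
    g=cv2.GaussianBlur(cv2.cvtColor(cv2.imread(f),cv2.COLOR_BGR2GRAY),(3,3),0).astype(int)
    for r in(120,135,150): 
        d=np.diff(g[r,100:200]);k=np.argsort(-abs(d))[:4];print(f,r,sorted((int(i)+100,int(d[i])) for i in k))
edge("pics/s8.png");edge("pics/s10.png")
```

```text
17.68 local [ 56.7  -0.  171.4] rpy [-3.141  0.     2.037] F [-1.6  3.  -0.5] w 0.001
pics/s8.png 120 [(141, -13), (142, -23), (143, -22), (196, -14)]
pics/s8.png 135 [(144, -8), (145, -17), (146, -23), (147, -16)]
pics/s8.png 150 [(148, -13), (149, -23), (150, -20), (189, -14)]
pics/s10.png 120 [(190, -7), (191, -10), (192, -13), (193, -11)]
pics/s10.png 135 [(160, -16), (161, -27), (162, -21), (163, -8)]
pics/s10.png 150 [(159, -15), (160, -26), (161, -24), (162, -9)]
```

The lid is being pushed at about 3 N and its image edge has moved. I'll continue the arc.

Request:
{"fn": "jog_arm", "kwargs": {"steps": [[[-0.6,0,0.2,0,0,0,-1],[-0.7,0,0.2,0,0,0,-1],[-0.6,0,0.2,0,0,0,-1],[-0.6,0,0.3,0,0,0,-1],[-0.6,0,0.3,0,0,0,-1],[-0.6,0,0.3,0,0,0,-1]]]}}

```text
time: 18.48
tool_pos: [0.5498, 0.0456, 0.1563]
ee_rot: [3.141, 0.0, 2.037]
wrist_force: [-1.3, 1.6, -0.4]
width: 0.0003
```

Request:
{"fn": "jog_arm", "kwargs": {"steps": [[[-0.6,0,0.4,0,0,0,-1],[-0.6,0,0.4,0,0,0,-1],[-0.5,0,0.4,0,0,0,-1],[-0.5,0,0.4,0,0,0,-1],[-0.5,0,0.5,0,0,0,-1]]]}}

```text
time: 19.1
tool_pos: [0.562, 0.0214, 0.1353]
ee_rot: [3.141, 0.0, 2.037]
wrist_force: [-1.0, 2.6, 0.3]
width: 0.0007
```

Request:
{"fn": "jog_arm", "kwargs": {"steps": [[[-0.5,0,0.5,0,0,0,-1],[-0.4,0,0.5,0,0,0,-1],[-0.5,0,0.5,0,0,0,-1],[-0.4,0,0.6,0,0,0,-1],[-0.3,0,0.6,0,0,0,-1]]]}}

```text
time: 19.73
tool_pos: [0.5716, 0.0022, 0.1084]
ee_rot: [3.141, 0.002, 2.037]
wrist_force: [0.3, -0.5, 2.2]
width: 0.0003
```

Request:
{"fn": "jog_arm", "kwargs": {"steps": [[[-0.4,0,0.6,0,0,0,-1],[-0.3,0,0.6,0,0,0,-1],[-0.3,0,0.6,0,0,0,-1],[-0.2,0,0.6,0,0,0,-1],[-0.2,0,0.6,0,0,0,-1]]]}}

```text
time: 20.35
tool_pos: [0.5775, -0.0098, 0.0781]
ee_rot: [-3.141, 0.0, 2.037]
wrist_force: [0.3, -0.8, 1.6]
width: 0.0003
```

```bash
python3 -c "
from h import *
state()"
```

```text
20.35 local [-42.1   0.2  78.1] rpy [-3.141  0.     2.037] F [ 0.3 -0.8  1.6] w 0.0
```

Request:
{"fn": "jog_arm", "kwargs": {"steps": [[[-0.2,0,0.7,0,0,0,-1],[-0.2,0,0.7,0,0,0,-1],[-0.1,0,0.6,0,0,0,-1],[-0.1,0,0.6,0,0,0,-1]]]}}

```text
time: 20.85
tool_pos: [0.58, -0.015, 0.052]
ee_rot: [-3.141, 0.0, 2.037]
wrist_force: [0.1, -1.0, 1.2]
width: 0.0007
```

Request:
{"fn": "jog_arm", "kwargs": {"steps": [[[0,0,0.4,0,0,0,-1],[0,0,0.3,0,0,0,-1],[0,0,0.2,0,0,0,-1],[0,0,0.2,0,0,0,-1]]]}}

```text
time: 21.35
tool_pos: [0.58, -0.015, 0.0415]
ee_rot: [-3.142, 0.0, 2.037]
wrist_force: [-1.2, -0.9, 1.3]
width: 0.0007
```

Request:
{"fn": "jog_arm", "kwargs": {"steps": [[[0,0,0.2,0,0,0,-1]]]}}

```text
time: 21.48
tool_pos: [0.5801, -0.0149, 0.0395]
ee_rot: [-3.142, 0.0, 2.037]
wrist_force: [0.1, -0.1, 1.2]
width: 0.0004
```

Request:
{"fn": "jog_arm", "kwargs": {"steps": [[[0,0,0.1,0,0,0,-1]]]}}

```text
time: 21.6
tool_pos: [0.5801, -0.0149, 0.0384]
ee_rot: [-3.142, 0.0, 2.037]
wrist_force: [-0.1, -0.3, 1.1]
width: 0.0006
```

Request:
{"fn": "jog_arm", "kwargs": {"steps": [[[0,0,0.1,0,0,0,-1]]]}}

```text
time: 21.72
tool_pos: [0.5801, -0.0149, 0.0375]
ee_rot: [3.142, 0.0, 2.037]
wrist_force: [0.5, -0.7, 1.3]
width: 0.0006
```

Request:
{"fn": "jog_arm", "kwargs": {"steps": [[[0,0,0.1,0,0,0,-1]]]}}

```text
time: 21.85
tool_pos: [0.5801, -0.0149, 0.0365]
ee_rot: [3.142, 0.0, 2.037]
wrist_force: [-0.4, -1.9, 1.5]
width: 0.0007
```

Request:
{"fn": "jog_arm", "kwargs": {"steps": [[[0,0,0.1,0,0,0,-1]]]}}

```text
time: 21.98
tool_pos: [0.5801, -0.0149, 0.0354]
ee_rot: [3.142, 0.0, 2.037]
wrist_force: [0.0, -1.6, 1.3]
width: 0.0004
```

Request:
{"fn": "jog_arm", "kwargs": {"steps": [[[0,0,0.1,0,0,0,-1]]]}}

```text
time: 22.1
tool_pos: [0.5801, -0.0149, 0.0345]
ee_rot: [3.141, 0.0, 2.037]
wrist_force: [1.0, -1.0, 1.5]
width: 0.0003
```

Request:
{"fn": "jog_arm", "kwargs": {"steps": [[[0,0,0.1,0,0,0,-1]]]}}

```text
time: 22.22
tool_pos: [0.5802, -0.0149, 0.0342]
ee_rot: [3.141, 0.0, 2.037]
wrist_force: [-1.9, 0.1, 6.1]
width: 0.0005
```

Request:
{"fn": "jog_arm", "kwargs": {"steps": [[[0,0,0.1,0,0,0,-1]]]}}

```text
time: 22.35
tool_pos: [0.5802, -0.0149, 0.0342]
ee_rot: [3.141, 0.001, 2.037]
wrist_force: [-3.8, -0.3, 10.3]
width: 0.0004
```

The lid stopped at 34.2 mm, 13.5 mm above the flap's stop, which is exactly the expected difference (65 − 51.5). I'll press once more, then lift straight up and clear.

Request:
{"fn": "jog_arm", "kwargs": {"steps": [[[0,0,0.1,0,0,0,-1],[0,0,0,0,0,0,-1],[0,0,0,0,0,0,-1]]]}}

```text
time: 22.72
tool_pos: [0.5802, -0.0149, 0.0342]
ee_rot: [3.141, 0.001, 2.037]
wrist_force: [-4.0, -0.8, 10.8]
width: 0.0003
```

Request:
{"fn": "jog_arm", "kwargs": {"steps": [[[0,0,-0.5,0,0,0,-1],[0,0,-2,0,0,0,-1],[0,0,-4,0,0,0,-1],[0,0,-5,0,0,0,-1],[0,0,-4,0,0,0,-1],[-3,0,0,0,0,0,-1],[-5,0,0,0,0,0,-1],[-5,0,0,0,0,0,-1],[-5,0,0,0,0,0,-1],[-3,0,0,0,0,0,-1],[0,0,0,0,0,0,-1],[0,0,0,0,0,0,-1]]]}}

```text
time: 24.22
tool_pos: [0.6742, -0.2013, 0.1859]
ee_rot: [-3.141, -0.002, 2.038]
wrist_force: [-0.4, 0.2, -1.2]
width: 0.0005
```

Run:
```python
from h import *
state()
im=robot.snapshot("side")[:,:,::-1].copy();cv2.imwrite("pics/s11.png",im);im0=cv2.imread("pics/side0.png")
tp=robot.snapshot("top")[:,:,::-1].copy();t0=cv2.imread("pics/top0.png")
# template shifts of patches that should not have moved (side + top)
def sh(a,b,n,x,y,w_,h_):
    r=cv2.matchTemplate(b[y-6:y+h_+6,x-6:x+w_+6],a[y:y+h_,x:x+w_],cv2.TM_CCOEFF_NORMED);_,m,_,l=cv2.minMaxLoc(r);print(n,"shift",l[0]-6,l[1]-6,"score",round(m,2))
sh(im0,im,"side bottle",284,136,22,46);sh(im0,im,"side jar",304,170,34,34);sh(im0,im,"side model",126,216,44,38);sh(im0,im,"side case latch",240,205,30,25);sh(im0,im,"side case corner",190,225,30,35)
sh(t0,tp,"top bottle",182,122,28,28);sh(t0,tp,"top jar",220,106,32,32);sh(t0,tp,"top model",262,272,38,38)
# lid top outline: expected free-edge corners when shut vs gradient lines in side picture
c=robot.camera_info("side")
def pr(X):
    q=c["mtx"]@(c["R"]@X+c["t"]);return (q[:2]/q[2]).round(1)
for a in(0,.06,.12): print(a,[pr(w(82-164*np.cos(a),65+164*np.sin(a),y)) for y in(122,0,-122)])
g=cv2.GaussianBlur(cv2.cvtColor(im,cv2.COLOR_BGR2GRAY),(3,3),0).astype(int)
for u in(215,235,270,285): print(u,g[195:235,u].tolist() if u<250 else g[180:215,u].tolist())
```

```text
24.23 local [-256.6    0.5  185.9] rpy [-3.141e+00 -2.000e-03  2.038e+00] F [-0.4  0.2 -1.2] w 0.001
side bottle shift -6 6 score 0.14
side jar shift 0 0 score 0.24
side model shift 0 0 score 0.74
side case latch shift 0 0 score 0.89
side case corner shift 0 0 score 0.96
top bottle shift 0 0 score 1.0
top jar shift 0 0 score 1.0
top model shift 0 0 score 0.28
0 [array([200.1, 232.3]), array([255.2, 208.8]), array([304.1, 187.9])]
0.06 [array([199.8, 228.1]), array([255.3, 204.7]), array([304.4, 183.9])]
0.12 [array([199.3, 223.7]), array([255.1, 200.4]), array([304.6, 179.8])]
215 [92, 92, 92, 93, 92, 91, 89, 89, 90, 92, 92, 92, 91, 90, 90, 91, 92, 92, 91, 90, 90, 93, 100, 113, 124, 129, 129, 126, 120, 111, 99, 85, 74, 70, 69, 70, 71, 72, 73, 73]
235 [61, 67, 79, 87, 89, 90, 91, 91, 92, 92, 92, 91, 91, 92, 92, 91, 91, 91, 91, 90, 89, 86, 81, 76, 73, 73, 73, 74, 75, 75, 76, 76, 76, 76, 75, 74, 74, 75, 75, 75]
270 [91, 82, 91, 110, 124, 129, 129, 124, 113, 100, 92, 90, 90, 90, 91, 91, 90, 89, 90, 90, 90, 87, 82, 76, 74, 74, 75, 76, 77, 76, 76, 77, 76, 75, 75]
285 [128, 128, 127, 127, 127, 128, 128, 128, 126, 120, 108, 96, 90, 89, 88, 83, 78, 75, 74, 74, 75, 75, 76, 76, 76, 77, 76, 75, 75, 75, 75, 75, 75, 74, 74]
```

The lid's front edge in the side view (col 235 row ≈217, col 270 row ≈202) matches the shut prediction (217.3, 202.5). A lid open by 0.06 rad would sit about 4 px higher. Case, bottle, jar and model show no shift in the views that see them clearly, so I'm handing in.

```bash
python3 -c "
from bench import robot
print(robot.close_job())"
```

```text
the job is handed in; nothing more can be done
None
```

I folded the flap down to its stop and then swung the lid shut over it. I handed the job in at about 24 s of robot time, with the arm well clear.

**First attempts:** my first two passes at the flap went over its edge without touching it. The fingertips physically end about 30 mm above the reported TCP, so I went lower and used the force readings to find the stops.

**Last checks:**
- **Flap:** its stop was firm, reaching 16 N at a reported height of 20.6 mm. The wrist view then showed its edge where a flat flap should be.
- **Lid:** its stop was firm, about 11 N at a reported height of 34.2 mm. That is 13.6 mm above the flap's stop, against 13.5 mm expected. Its front edge in the side view matches the shut position to within 1 px; 0.06 rad open would show as about 4 px.
- **Case and bystanders:** the case showed no pixel shift in the side view, nor did the model there. The bottle and jar showed none in the top view.
- **Checks that failed:** three patch matches scored too low to use. They were the bottle and jar in the side view and the model in the top view, probably because the arm or its shadow covered them. I did not check these by eye, as my picture allowance was used up. Each object did match in its other view, though the model's match there was weaker (0.74).

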